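# Shut and lock the battery cover of a work lamp

### The arm

A 7-joint arm with a two-finger parallel gripper is mounted at the origin on a cart in front of the work surface, level with it; the furniture and walls round the work are solid. World frame = base frame: x ahead of the robot, y to its left, z up, the work surface at z = 0. Lengths are in m, angles in rad, forces in N, time in s.
With the tool pointing down it reaches from about 0.4 to 0.85 m from the base axis. Payload 10.4 kg.
Tool frame: the origin (TCP) lies midway between the tips of the shut fingers; the grasp point (between the pads) lies 19 mm behind it (manip.hold_point_z is the distance from the TCP to the grasp point, in m); z points along the fingers, y is the line along which they close (so a half turn about z gives the same grasp; the last joint's range is limited). The gripper opens to 85 mm and grips with 20 to 120 N. Pads are 22 mm wide; open, the fingers measure 114 mm over their backs; the gripper's body (76 mm by 85 mm) begins 54 mm behind the grasp point. The pads swing forward as they close: fully open they stand 13 mm farther back than shut.
Start: joints at [-1.167, 0.332, -0.065, 1.46, 0.022, 1.35, -0.088], TCP at [0.259, 0.569, 0.231] pointing down, gripper open.
Joint ranges: [-2.6, 2.6], [-0.5, 2.12], [-1.47, 1.34], [0.16, 2.42], [-1.27, 4.41], [0.06, 2.06], [-2.6, 2.6]. Speed limits (rad/s): [2.22, 2.22, 2.79, 2.79, 3.14, 3.14, 3.14].

### API

Orientations are given as a unit quaternion [x, y, z, w].
In Python, from workcell import manip, eyes, job gives the robot as it stands.
- The arm moves only by the shell command python3 -m crank 'ROWS' [FORCE]. ROWS is JSON, a list that holds one entry, the list of rows, each a list of 7 numbers: the finger opening in cm, from 0 to 8.54, then the shift along the world's x, y, z in cm, then the turn, a rotation vector about the world's x, y, z in degrees. In form: [[[hand, x, y, z, ax, ay, az], ...]]. A call has 1 to 20 rows; each row shifts and turns the commanded pose from where the row before left it; what a row does not reach is not made up. A row lasts 1/8 s, in which the tool goes at most 62.5 mm and 10.7 degrees, less where a joint would pass 70% of its speed; a pose out of reach is approached as far as the arm can. A call with a gripper value outside its range is refused whole. The fingers move at their own pace and stop on an object; FORCE is the grip in N (left out, the last holds). Time passes only in rows, so rows that do not move let the fingers close. It gives the time, the measured TCP pose, the force, the opening and the grip force at its end, in the units of the state.
- manip.get_obs(): the state, without advancing time (a new reading comes with each control period).
- eyes.camera(name): name is "scene" or "top" or "wrist"; returns (picture, depth): 400x640x3 uint8, red, green, blue; 400x640 float32, m along the optical axis (not along the pixel's ray), 0 where there is no reading.
- eyes.camera_params(name): a dict with "fx", "fy", "cx", "cy" (pixels), "dist" ([k1, k2, p1, p2, k3] as OpenCV has them; the pictures are not rectified), "world_from_camera" (4x4, takes a point from camera to world coordinates); the wrist camera has in their place "hand_eye" (4x4, takes a point from camera to tool coordinates, whose origin is the TCP and whose axes are the flange's). Camera axes: x right, y down, z forward; pixel columns grow to the right and rows downward; lengths in m; the calibration is good to about 2 mm. A picture is of the moment at which its call begins: read the wrist's pose just before it. camera_params takes no time and is no camera call.
- job.hand_in(): hands the job in; it is judged then, once.
The state is a dict: "clock": time; "joint_pos": joint angles; "joint_velocities": joint speeds; "tau": joint torques, N m; "position": TCP position; "ee_rot": TCP orientation; "ft_force": force on the tool from outside, world axes, zero at the start; "torque": the same for the moment, N m; "grip_width": opening from 0.0 (shut) to 1.0 (fully open); "grasp_force": force on a finger pad.
Only numpy, scipy, OpenCV 4.12 (cv2) and the standard library are available. Lean on these libraries where they do the work, as an engineer would, in place of code of your own. Each camera call takes 0.05 s, during which the arm holds its last target. There are 200 camera calls.

### The job

The work lamp lies on its lens with its battery cover loose on the sprung batteries. With the fingertips, press the cover down against the batteries and, keeping it down, slide it under the leaf spring until it is fully home; then push the lock slide fully across behind it. Do not lift the cover off the lamp, and leave the other things on the table where they are.

Things in the scene. Friction and masses are not known exactly. Their poses are not given: they have to be found in the camera images.
- lamp: Grey work lamp, 230 x 150 mm, its deck 62 mm high, lying on its lens, firm on the table. Origin: centre of its underside; x is the way in which the cover closes, z up. In the deck is the battery bay, 75 mm wide: a seat for the cover 52 mm high along both sides, keeper lips (4 mm thick, underside 58 mm high) at x -46 to -22 and 20 to 44 mm. A tube handle goes round the far end to x = 139 mm.
- carrier (a joint): Sprung carrier with four batteries in the bay (lamp x -50 to 50, y -27 to 27 mm), beneath the cover. Value in m: 0 free, its top then 60 mm above the table; it goes straight down by up to 0.0088. The push it needs grows from about 3 N to about 13 N. With the cover home it stays down by 0.006 to 0.008.
- cover_land (a point): On the loose black battery cover, top face, middle of the foot of the thumb ledge; x the way it closes, z up. Behind it (-x) is 65 mm of flat face, 62 mm wide, to press on; ahead of it the ledge: 46 mm wide, 7 mm high, upright back face to push against, sloping front. In the lamp's frame it starts at y 0, x -13 to -9, z 72 mm; home is x 15 (at most 16.5, against the stops), z 64 to 66 mm.
- cover_tongue (a point): Middle of front edge of the cover's tongue, at the level of the cover's underside, 55 mm ahead of and 12 mm below cover_land. The cover is a plate 100 x 62 x 12 mm, with the tongue (20 x 50 x 4 mm, round edge) in front and four side tabs 4 mm thick, level with its underside. Raised, the tabs butt against the ends of the keeper lips; with this point 52 to 54 mm above the table they pass beneath.
- leaf (a joint): Steel leaf spring, 30 mm wide, riveted to the lamp's deck beyond the bay and reaching back over its far end, with an upturned nose (about 67 mm high, at lamp x = 47 mm). Value in rad: 0 at rest, grows as the nose is lifted; about 0.12 to 0.21 with the cover's tongue beneath it, which it then presses with 4 to 7 N. Pushing the tongue in under it takes 8 to 13 N.
- lock (a joint): Steel lock slide on the lamp's left (+y) side behind the bay. Value in m: 0 open, 0.026 fully across (towards -y of the lamp) behind the rear edge of the cover. It slides with about 1.5 N and stays where it is left; the cover is in its way until it is home.
- lock_tab (a point): Centre of the upright thumb tab of the lock slide, 14 mm (along lamp x) x 8 mm (along y) x 14 mm high, its foot at 64 mm and its top at 78 mm above the table. Open it is at lamp x = -61.5, y = 60 mm; fully across at y = 34 mm.
- screwdriver: Bystander: screwdriver, 170 x 28 mm, lying to the right of the lamp. Origin: centre of its underside.
- pliers: Bystander: pliers, 170 x 56 x 14 mm, lying to the left of the lamp. Origin: centre of the underside.
- tin: Bystander: open round tin, 60 mm across, 45 mm high, to the right of the lamp's far end. Origin: centre of its underside.
- tape: Bystander: tape measure, 66 x 76 x 34 mm, farther left on the table. Origin: centre of its underside.
- spanner: Bystander: spanner, 227 x 30 x 6 mm, farther left on the table. Origin: centre of its underside.
- oil_can: Bystander: oil can with a thin spout, 70 mm across, 150 mm high, on the right of the table. Origin: centre of its underside.
There are look-alikes about, which are no part of the job. What is meant by the part that bears cover_land is not orange, and is the larger of those in its own colour.

How it is judged:
By the outcome, as a careful person would: the job done as asked, in the order asked, and still so for the second after the job is handed in, with the robot touching nothing.
It also fails if it takes over 40 s, if anything falls off the work surface, if the arm or the gripper's body presses on something with over 40 N, if the wrist force passes 120 N, or if a joint passes its speed limit or range.

## Working session

There is one attempt and no reset: what is moved stays moved. The work goes in short steps, Python scripts to look and compute and a shell command to move; the robot and the scene stay as the last step left them, time stands still between calls to the robot, and variables do not carry over. Pictures are saved under pics/ and viewed, at most 10 in all, crops included, and the job is handed in when it is done.

```bash
mkdir -p pics
cat > h.py <<'E'
import numpy as np,cv2
from workcell import manip,eyes,job
from scipy.spatial.transform import Rotation as R
def wfc(n,o=None):
    p=eyes.camera_params(n)
    if n!="wrist": return p,np.array(p["world_from_camera"])
    T=np.eye(4);T[:3,:3]=R.from_quat(o["ee_rot"]).as_matrix();T[:3,3]=o["position"]
    return p,T@np.array(p["hand_eye"])
def shot(n,name):
    o=manip.get_obs();im,d=eyes.camera(n);np.savez("pics/"+name,im=im,d=d,pos=o["position"],rot=o["ee_rot"],n=n)
    cv2.imwrite("pics/"+name+".png",im[:,:,::-1]);return im,d,o
def load(name):
    f=np.load("pics/"+name+".npz");n=str(f["n"]);p,T=wfc(n,dict(position=f["pos"],ee_rot=f["rot"]));return f["im"],f["d"],p,T
def ray(p,T,uv):
    K=np.array([[p["fx"],0,p["cx"]],[0,p["fy"],p["cy"]],[0,0,1]])
    q=cv2.undistortPoints(np.array(uv,float).reshape(-1,1,2),K,np.array(p["dist"]))[:,0]
    return np.c_[q,np.ones(len(q))]
def onz(p,T,uv,z):
    r=ray(p,T,uv)@T[:3,:3].T;c=T[:3,3];return c+r*((z-c[2])/r[:,2])[:,None]
def cloud(p,T,d):
    v,u=np.mgrid[:d.shape[0],:d.shape[1]];r=ray(p,T,np.c_[u.ravel(),v.ravel()])
    return ((r*d.ravel()[:,None])@T[:3,:3].T+T[:3,3]).reshape(*d.shape,3)
E
python3 - <<'E'
from h import *
shot("top","top0");shot("scene","scene0")
print(manip.get_obs())
E
```

```text
{'clock': 0.1, 'joint_pos': array([-1.16660749,  0.332836  , -0.06470463,  1.46086123,  0.02161362,
        1.34993588, -0.08848125]), 'joint_velocities': array([ 0.00011431, -0.00282413, -0.00111334, -0.00155785,  0.00044393,
       -0.00162193,  0.00195815]), 'tau': array([ 1.05811650e-03, -6.26745272e+01,  4.89182502e-02, -3.92429245e+01,
        1.63102074e-02,  7.06357474e-03, -2.71578745e-05]), 'position': array([0.25857895, 0.56861538, 0.2305766 ]), 'ee_rot': array([ 2.11756294e-01,  9.77322270e-01, -6.63791824e-04, -1.06151135e-04]), 'ft_force': array([-0.76422572,  0.77182199, -0.00295427]), 'torque': array([-0.00179573,  0.01601996,  0.00175325]), 'grasp_force': 0.0, 'grip_width': 0.9971103599769716}
```

View pics/top0.png

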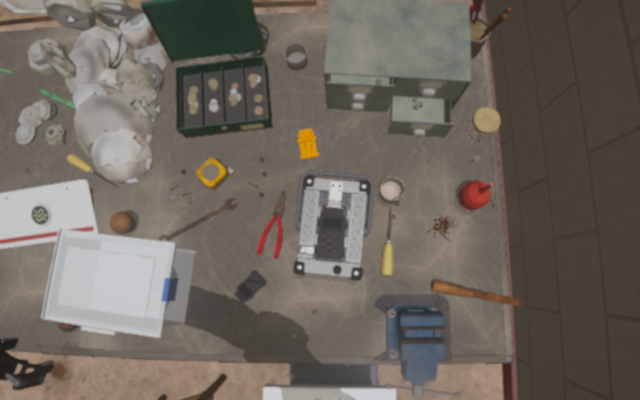

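View pics/scene0.png

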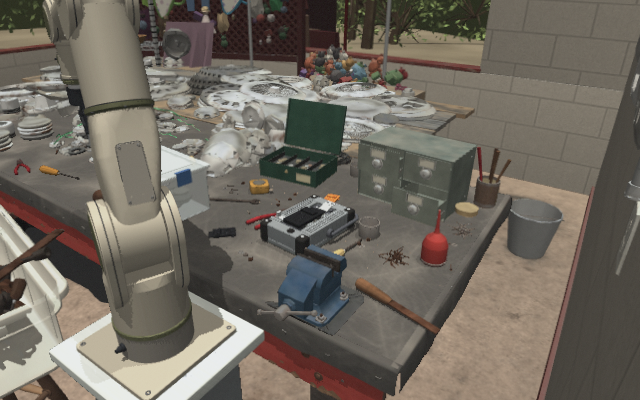

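The top view shows the lamp at about (333,226), with its handle up the image, the leaf at (336,190), the black cover at (331,230) and the lock at about (307,250). The loose black and orange pieces at (250,286) and (307,143) are the look-alikes.

Run:
```python
from h import *
im,d,p,T=load("top0")
print(T[:3,3],p["fx"])
C=cloud(p,T,d)
print(onz(p,T,[(336,190),(332,232),(307,250),(333,226)],0.065))
b=C[170:285,285:380];m=(b[...,2]>0.052)&(b[...,2]<0.085)
n,l,st,_=cv2.connectedComponentsWithStats(m.astype(np.uint8));k=1+np.argmax(st[1:,4]);print(st[k])
P=b[l==k]
r=cv2.minAreaRect((P[:,:2]*1000).astype(np.float32));print(r)
crop=cv2.resize(im[165:290,270:400],None,fx=5,fy=4.8,interpolation=cv2.INTER_CUBIC)[:,:,::-1];cv2.imwrite("pics/crop0.png",crop)
```

```text
[ 0.42492615 -0.02598637  0.95769184] 380.6592114786323
[[ 0.61894007 -0.01966786  0.065     ]
 [ 0.5179988  -0.0097913   0.065     ]
 [ 0.47593877  0.04878851  0.065     ]
 [ 0.53218042 -0.01218717  0.065     ]]
[   8    5   78  106 5969]
((532.9598388671875, -10.107315063476562), (161.9930877685547, 240.950439453125), 84.06163787841797)
```

View pics/crop0.png

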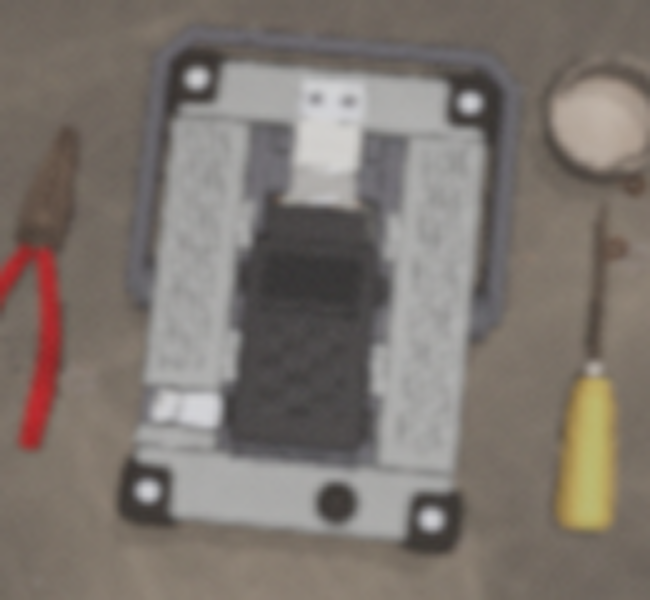

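Run:
```python
from h import *
im,d,p,T=load("top0");C=cloud(p,T,d)
for z in (0.231,0.35):
  q=np.linalg.inv(T)@np.array([.259,.569,z,1]);print(q[:2]/q[2]*p["fx"]+[p["cx"],p["cy"]])
for uv in [(60,240),(110,290),(165,250),(185,300),(60,215),(15,360),(210,382),(250,286),(30,220)]: print(uv,C[uv[1],uv[0]].round(3))
s=C[...,2];m=(s>0.12)&(s<0.6)
for x0 in np.arange(-.1,.8,.1):
  print(round(x0,1),[ (lambda q: round(float(q.max()),2) if q.size else None)(s[(C[...,0]>x0)&(C[...,0]<x0+.1)&(C[...,1]>y)&(C[...,1]<y+.1)&(d>0)]) for y in np.arange(-.2,.8,.1)])
```

```text
[ 18.12748852 363.33035974]
[-45.72671777 381.43817196]
(60, 240) [0.49  0.598 0.158]
(110, 290) [0.383 0.465 0.161]
(165, 250) [0.47  0.347 0.16 ]
(185, 300) [0.355 0.353 0.019]
(60, 215) [0.566 0.706 0.032]
(15, 360) [0.266 0.537 0.324]
(210, 382) [-0.049  0.533 -0.741]
(250, 286) [0.39  0.194 0.008]
(30, 220) [0.552 0.795 0.031]
-0.1 [-0.64, None, None, -0.64, -0.74, -0.74, -0.49, -0.57, -0.59, -0.74]
0.0 [-0.64, None, None, -0.64, -0.74, -0.74, -0.74, -0.74, -0.74, -0.74]
0.1 [0.09, 0.0, 0.0, 0.01, None, None, None, -0.03, -0.03, None]
0.2 [0.12, 0.01, 0.01, 0.01, 0.01, 0.16, 0.34, 0.36, 0.29, 0.01]
0.3 [0.12, 0.01, 0.01, 0.02, 0.02, 0.17, 0.17, 0.16, 0.16, 0.01]
0.4 [0.03, 0.08, 0.08, 0.02, 0.01, 0.17, 0.17, 0.17, 0.16, 0.05]
0.5 [0.05, 0.08, 0.08, 0.02, 0.01, 0.01, 0.16, 0.16, 0.16, 0.05]
0.6 [0.05, 0.07, 0.07, 0.01, 0.04, 0.04, 0.07, 0.09, 0.06, 0.06]
0.7 [0.1, 0.01, 0.02, 0.07, 0.07, 0.07, 0.1, 0.13, 0.12, 0.03]
```

```bash
python3 -m crank '[[[0,0,0,4,0,0,0],[0,2,-5,0,0,0,1.7],[0,2,-5,0,0,0,1.7],[0,2,-5,0,0,0,1.7],[0,2,-5,0,0,0,1.7],[0,2,-5,0,0,0,1.7],[0,2,-5,0,0,0,1.7],[0,2,-5,0,0,0,1.7],[0,2,-5,0,0,0,1.7],[0,2,-5,0,0,0,1.7],[0,2,-5,0,0,0,1.7],[0,0,-3,0,0,0,1.5],[0,0,0,0,0,0,0]]]'
python3 - <<'E'
from h import *
shot("wrist","w0")
E
```

```text
clock: 1.72
position: [0.4587, 0.0365, 0.2712]
ee_rot: [0.054, 0.999, 0.0, -0.0]
ft_force: [-0.1, 0.6, 0.0]
grip_width: -0.007
grasp_force: 0.0
```

View pics/w0.png

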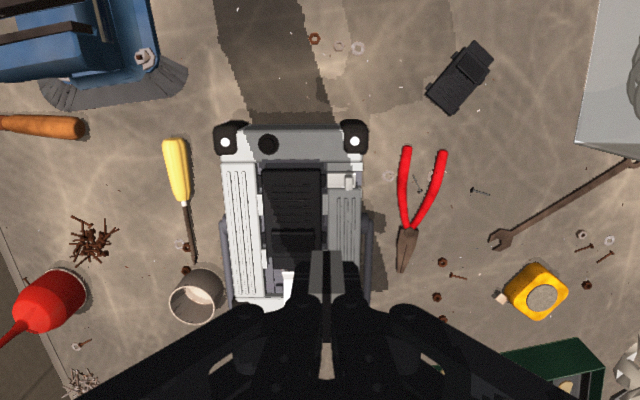

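The wrist view looks back toward the robot. The rear corner dots are at (225,142) and (355,141), the cover's rear edge is at row 170 (columns 262–322), the lock tab is at (349,181), and the ledge is at about row 232.

Run:
```python
from h import *
im,d,p,T=load("top0");C=cloud(p,T,d)
uv=np.array([(309.4,181.3),(364,186.7),(299.4,267.1),(356.4,273.1)])
z=[C[int(round(v)),int(round(u)),2] for u,v in uv];print(z)
A=onz(p,T,uv,np.mean(z));print(A.round(4))
c=A.mean(0);print("c top",c, "yaw",np.degrees([np.arctan2(*(A[0]-A[2])[[1,0]]),np.arctan2(*(A[1]-A[3])[[1,0]]),np.arctan2(*(A[0]-A[1])[:2]*[-1,1]),]))
f,ft,_=cv2.split(im[...,:3])
im,d,p,T=load("w0");C=cloud(p,T,d)
for u,v in [(225,142),(355,141),(349,178),(349,184),(290,180),(290,200),(290,222),(292,234),(292,242),(292,255),(240,160),(345,170)]: print((u,v),C[v,u].round(4))
crop=cv2.resize(im[115:315,205:385],None,fx=4,fy=3,interpolation=cv2.INTER_CUBIC)[:,:,::-1];cv2.imwrite("pics/crop1.png",np.clip(crop.astype(float)*1.8,0,255))
```

```text
[np.float64(0.06670182440119787), np.float64(0.06388925072838447), np.float64(0.06362482444703299), np.float64(0.06462862713531048)]
[[ 0.641   0.0445  0.0647]
 [ 0.6266 -0.0868  0.0647]
 [ 0.4363  0.0662  0.0647]
 [ 0.4226 -0.0659  0.0647]]
c top [ 0.53163846 -0.01050702  0.06471113] yaw [-6.06615989 -5.87414373 -6.24294953]
(225, 142) [ 0.4219 -0.0637  0.0647]
(355, 141) [0.4358 0.0679 0.0637]
(349, 178) [0.4701 0.0579 0.077 ]
(349, 184) [0.4762 0.0573 0.0779]
(290, 180) [ 0.4669 -0.0023  0.0725]
(290, 200) [ 0.4884 -0.0054  0.0726]
(290, 222) [ 0.5129 -0.0089  0.0727]
(292, 234) [ 0.524  -0.0077  0.0795]
(292, 242) [ 0.5345 -0.0094  0.0771]
(292, 255) [ 0.5529 -0.0126  0.0714]
(240, 160) [ 0.4423 -0.0522  0.0632]
(345, 170) [0.465  0.055  0.0629][ WARN:0@0.274] global loadsave.cpp:1063 imwrite_ Unsupported depth image for selected encoder is fallbacked to CV_8U.
```

View pics/crop1.png

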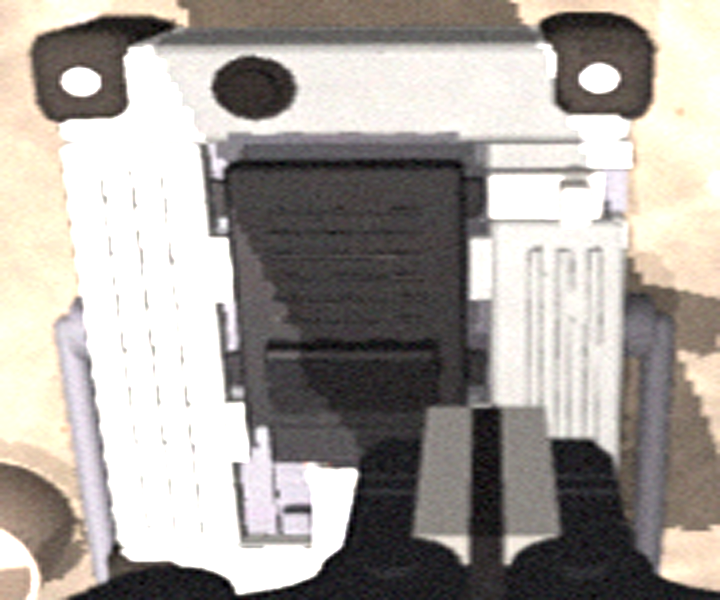

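```bash
python3 -m crank '[[[0,2.4,-2.2,0,0,0,0],[0,2.4,-2.2,0,0,0,0],[0,0,0,-4.6,0,0,0],[0,0,0,-4.6,0,0,0],[0,0,0,-4.6,0,0,0],[0,0,0,-4.6,0,0,0],[0,0,0,0,0,0,0],[0,0,0,0,0,0,0]]]'
python3 - <<'E'
from h import *
shot("wrist","w1")
E
```

```text
clock: 2.78
position: [0.5076, -0.0044, 0.0888]
ee_rot: [0.052, 0.999, 0.0, 0.001]
ft_force: [0.3, -0.7, -1.1]
grip_width: -0.001
grasp_force: 0.0
```

View pics/w1.png

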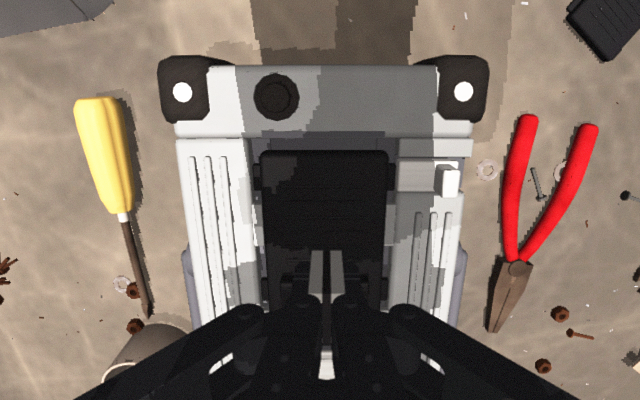

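The tool sits over the flat face of the cover, whose rear corners are at (260,152) and (388,152), with its centreline at column 326. I'll back off 4 mm, shift slightly right, and then go down to contact.

```bash
python3 -m crank '[[[0,-0.4,-0.2,0,0,0,0],[0,0,0,-0.7,0,0,0],[0,0,0,-0.6,0,0,0],[0,0,0,-0.3,0,0,0],[0,0,0,0,0,0,0],[0,0,0,0,0,0,0]]]'; python3 -m crank '[[[0,0,0,-0.3,0,0,0],[0,0,0,0,0,0,0],[0,0,0,0,0,0,0]]]'
```

```text
clock: 3.58
position: [0.5029, -0.007, 0.0715]
ee_rot: [0.052, 0.999, 0.0, 0.0]
ft_force: [-0.6, 0.4, 3.7]
grip_width: 0.003
grasp_force: 1.5
clock: 3.95
position: [0.5031, -0.007, 0.0687]
ee_rot: [0.052, 0.999, 0.0, 0.0]
ft_force: [-0.8, 0.2, 5.9]
grip_width: 0.0
grasp_force: 3.1
```

```bash
python3 -m crank '[[[0,0,0,-0.2,0,0,0],[0,0,0,-0.2,0,0,0],[0,0,0,0,0,0,0],[0,0,0,0,0,0,0]]]'; python3 -m crank '[[[0,0.2,-0.02,0,0,0,0],[0,0,0,0,0,0,0],[0,0,0,0,0,0,0]]]'
```

```text
clock: 4.45
position: [0.5033, -0.007, 0.065]
ee_rot: [0.052, 0.999, 0.0, 0.001]
ft_force: [-2.5, -0.2, 10.3]
grip_width: 0.003
grasp_force: 5.2
clock: 4.82
position: [0.5055, -0.0072, 0.0651]
ee_rot: [0.052, 0.999, 0.0, 0.001]
ft_force: [-1.9, -0.4, 10.4]
grip_width: 0.002
grasp_force: 5.1
```

```bash
python3 -m crank '[[[0,0.25,-0.03,-0.04,0,0,0],[0,0.25,-0.03,0,0,0,0],[0,0.0,0,0,0,0,0]]]'; python3 -m crank '[[[0,0.25,-0.03,0,0,0,0],[0,0.25,-0.03,0,0,0,0],[0,0,0,0,0,0,0]]]'; python3 -c "
from h import *
shot('wrist','w2')"
```

```text
clock: 5.2
position: [0.5107, -0.0078, 0.0648]
ee_rot: [0.052, 0.999, 0.0, 0.001]
ft_force: [-1.2, -0.3, 10.6]
grip_width: -0.001
grasp_force: 5.3
clock: 5.58
position: [0.5157, -0.0084, 0.0648]
ee_rot: [0.052, 0.999, 0.0, 0.001]
ft_force: [-0.7, 0.6, 10.6]
grip_width: 0.003
grasp_force: 5.3
```

View pics/w2.png

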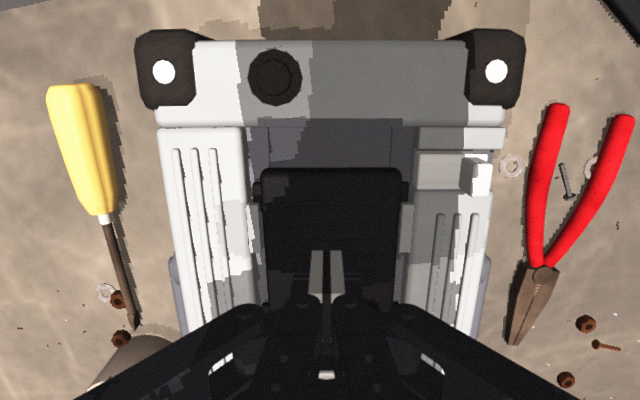

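The cover is down and moving with the fingers. Its rear edge is at row 168 (columns 262–400), it is straight, and the rear tabs at (258,190) are just short of the keeper lips at row 205.

```bash
python3 -m crank '[[[0,0.25,-0.03,0,0,0,0],[0,0.25,-0.03,0,0,0,0],[0,0,0,0,0,0,0]]]'; python3 -m crank '[[[0,0.25,-0.03,0,0,0,0],[0,0.25,-0.02,0,0,0,0],[0,0,0,0,0,0,0]]]'
```

```text
clock: 6.0
position: [0.52, -0.0089, 0.0644]
ee_rot: [0.052, 0.999, 0.0, 0.0]
ft_force: [-2.5, 1.3, 7.5]
grip_width: 0.003
grasp_force: 4.6
clock: 6.38
position: [0.525, -0.0095, 0.0644]
ee_rot: [0.052, 0.999, 0.0, 0.0]
ft_force: [-2.6, 0.0, 8.9]
grip_width: 0.002
grasp_force: 4.6
```

```bash
python3 -m crank '[[[0,0.25,-0.03,0,0,0,0],[0,0.25,-0.03,0,0,0,0],[0,0,0,0,0,0,0]]]'; python3 -c "
from h import *
o=manip.get_obs()
im,d,_=shot('wrist','w3')
im,d,p,T=load('w3');C=cloud(p,T,d);c=np.array([.5315,-.0097]);ex=np.array([.9944,-.1054])
for u in (300,330,360):
  print(u,[(v,round(float((C[v,u,:2]-c)@ex),4),round(float(C[v,u,2]),4)) for v in range(150,250,6)])
"
```

```text
clock: 6.75
position: [0.5287, -0.0099, 0.0641]
ee_rot: [0.052, 0.999, 0.0, -0.001]
ft_force: [-8.5, 1.2, 13.0]
grip_width: 0.002
grasp_force: 9.1
300 [(150, -0.0575, 0.0574), (156, -0.056, 0.0632), (162, -0.0534, 0.0633), (168, -0.0509, 0.0635), (174, -0.0483, 0.0637), (180, -0.0461, 0.0653), (186, -0.0431, 0.0642), (192, -0.0404, 0.0643), (198, -0.0375, 0.0638), (204, -0.035, 0.0644), (210, -0.0319, 0.0636), (216, -0.0294, 0.0646), (222, -0.0262, 0.0638), (228, -0.023, 0.0631), (234, -0.0204, 0.064), (240, -0.0178, 0.0648), (246, -0.0143, 0.0637)]
330 [(150, -0.0575, 0.0572), (156, -0.0557, 0.0616), (162, -0.0535, 0.0638), (168, -0.0511, 0.0642), (174, -0.0484, 0.0639), (180, -0.0457, 0.0638), (186, -0.0431, 0.0641), (192, -0.0401, 0.0632), (198, -0.0376, 0.0639), (204, -0.035, 0.0644), (210, -0.0318, 0.0635), (216, -0.0292, 0.0642), (222, -0.0265, 0.0644), (228, -0.0234, 0.064), (234, -0.0202, 0.0635), (240, -0.0176, 0.0642), (246, -0.0145, 0.0642)]
360 [(150, -0.0576, 0.058), (156, -0.056, 0.0629), (162, -0.0533, 0.0626), (168, -0.051, 0.064), (174, -0.0484, 0.0638), (180, -0.0458, 0.0643), (186, -0.0429, 0.0633), (192, -0.0401, 0.0631), (198, -0.0377, 0.0641), (204, -0.0347, 0.0635), (210, -0.032, 0.0638), (216, -0.0291, 0.0638), (222, -0.0265, 0.0644), (228, -0.0237, 0.0647), (234, -0.0203, 0.0636), (240, -0.0171, 0.0632), (246, -0.0143, 0.0637)]
```

```bash
python3 -m crank '[[[0,0.25,-0.03,0,0,0,0],[0,0.2,-0.02,0,0,0,0],[0,0,0,0,0,0,0],[0,0,0,0,0,0,0]]]';python3 -m crank '[[[0,0.2,-0.02,0,0,0,0],[0,0,0,0,0,0,0],[0,0,0,0,0,0,0]]]'
```

```text
clock: 7.3
position: [0.5343, -0.0106, 0.0642]
ee_rot: [0.052, 0.999, 0.0, 0.0]
ft_force: [-2.2, 0.4, 6.7]
grip_width: 0.001
grasp_force: 5.9
clock: 7.68
position: [0.5363, -0.0107, 0.0642]
ee_rot: [0.052, 0.999, 0.0, 0.0]
ft_force: [-1.8, -0.8, 7.7]
grip_width: -0.003
grasp_force: 5.9
```

```bash
python3 -m crank '[[[0,0.15,-0.02,0,0,0,0],[0,0,0,0,0,0,0],[0,0,0,0,0,0,0]]]'
cat > edge.py <<'E'
from h import *
import sys
n=sys.argv[1];shot('wrist',n)
im,d,p,T=load(n);C=cloud(p,T,d)
L=np.c_[(C[...,:2]-[.5315,-.0097]).reshape(-1,2)@np.array([[.9944,.1054],[-.1054,.9944]]),C[...,2].ravel()]*1000
for y in (-18,0,18):
  s=L[(abs(L[:,1]-y)<4)&(L[:,0]>-62)&(L[:,0]<-38)&(L[:,2]>61.3)&(L[:,2]<68)];print(y,np.sort(s[:,0])[:4].round(1),np.median(s[s[:,0]<-40][:,2]).round(1))
s=L[(abs(L[:,0]+61.5)<4)&(L[:,1]>20)&(L[:,2]>74)&(L[:,2]<82)];print('tab y',s[:,1].min(),s[:,1].max()) if len(s) else 0
E
python3 edge.py w4
```

```text
clock: 8.05
position: [0.5373, -0.0109, 0.0642]
ee_rot: [0.052, 0.999, 0.0, -0.001]
ft_force: [-5.6, 0.7, 9.8]
grip_width: 0.004
grasp_force: 7.3
-18 [-49.  -49.  -48.9 -48.9] 63.8
0 [-49.2 -49.  -48.9 -48.9] 63.7
18 [-49.2 -49.1 -49.  -49. ] 63.8
tab y 55.757790312634825 64.56605117961148
```

```bash
python3 -m crank '[[[0,0.15,-0.02,0,0,0,0],[0,0,0,0,0,0,0],[0,0,0,0,0,0,0]]]'; python3 -m crank '[[[0,-0.25,0.03,0,0,0,0],[0,0,0,0.6,0,0,0],[0,0,0,3,0,0,0],[0,0,0,0,0,0,0],[0,0,0,0,0,0,0]]]'; python3 edge.py w5
```

```text
clock: 8.48
position: [0.5375, -0.0109, 0.0641]
ee_rot: [0.052, 0.999, 0.0, -0.002]
ft_force: [-13.5, 1.8, 16.8]
grip_width: -0.003
grasp_force: 12.1
clock: 9.1
position: [0.5364, -0.0109, 0.0995]
ee_rot: [0.052, 0.999, 0.0, -0.0]
ft_force: [-0.6, -0.4, 0.1]
grip_width: -0.001
grasp_force: 0.0
-18 [-49.4 -49.3 -49.3 -49.3] 65.8
0 [-49.5 -49.5 -49.5 -49.5] 65.7
18 [-49.6 -49.6 -49.5 -49.5] 65.7
tab y 55.83284982298661 64.39166045847396
```

View pics/w5.png

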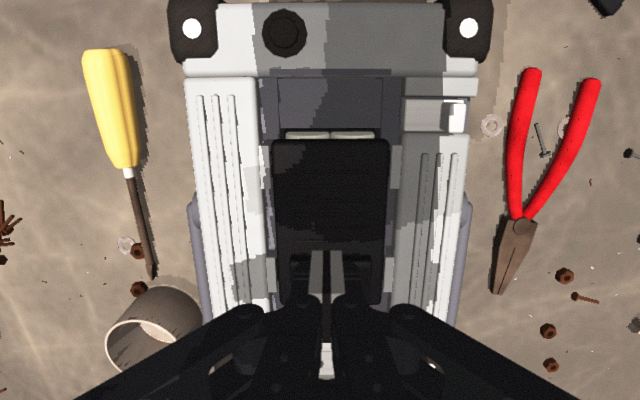

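The cover is home: its rear edge is at row 140, square, with its top at 65.7 mm, held by the lips. The lock tab is still open at (455,115). Next is the lock.

```bash
python3 -m crank '[[[0,-2.85,4.7,0,0,0,0],[0,-2.85,4.7,0,0,0,0],[0,0,0,0,0,0,0],[0,0,0,-1.5,0,0,0],[0,0,0,-1.35,0,0,0],[0,0,0,0,0,0,0],[0,0,0,0,0,0,0]]]'
```

```text
clock: 10.02
position: [0.4799, 0.0825, 0.0713]
ee_rot: [0.052, 0.999, -0.0, -0.0]
ft_force: [0.4, -1.0, -0.0]
grip_width: -0.003
grasp_force: 0.0
```

```bash
python3 -m crank '[[[0,-0.05,-0.5,0,0,0,0],[0,-0.05,-0.5,0,0,0,0],[0,-0.05,-0.5,0,0,0,0],[0,0,0,0,0,0,0]]]';python3 -m crank '[[[0,-0.05,-0.5,0,0,0,0],[0,-0.05,-0.5,0,0,0,0],[0,-0.05,-0.5,0,0,0,0],[0,0,0,0,0,0,0]]]'; python3 edge.py w6
```

```text
clock: 10.52
position: [0.4786, 0.0675, 0.0718]
ee_rot: [0.052, 0.999, 0.0, 0.0]
ft_force: [-1.1, -1.8, 4.9]
grip_width: -0.002
grasp_force: 2.4
clock: 11.02
position: [0.477, 0.0526, 0.0718]
ee_rot: [0.052, 0.999, 0.0, 0.0]
ft_force: [0.6, -0.9, 5.5]
grip_width: 0.002
grasp_force: 3.2
-18 [-50.4 -50.3 -50.1 -50. ] 65.6
0 [-50.3 -50.1 -50.1 -50. ] 65.6
18 [-50.5 -50.3 -50.3 -50.1] 65.6
tab y 41.15417313504959 41.29400741551348
```

```bash
python3 -m crank '[[[0,0,0,0.15,0,0,0],[0,0,0,0,0,0,0]]]'; python3 edge.py w7;python3 -c "
import cv2;i=cv2.imread('pics/w7.png');cv2.imwrite('pics/w7c.png',cv2.resize(i[130:340,180:440],None,fx=3,fy=2.8))"
```

```text
clock: 11.32
position: [0.4764, 0.053, 0.0728]
ee_rot: [0.052, 0.999, -0.0, -0.0]
ft_force: [0.3, -0.3, -0.4]
grip_width: 0.002
grasp_force: 0.0
-18 [-50.3 -50.1 -50.  -49.8] 65.6
0 [-50.1 -50.1 -50.  -50. ] 65.7
18 [-50.5 -50.4 -50.4 -50.3] 65.7
tab y 41.47819478504221 41.627289225575424
```

View pics/w7c.png

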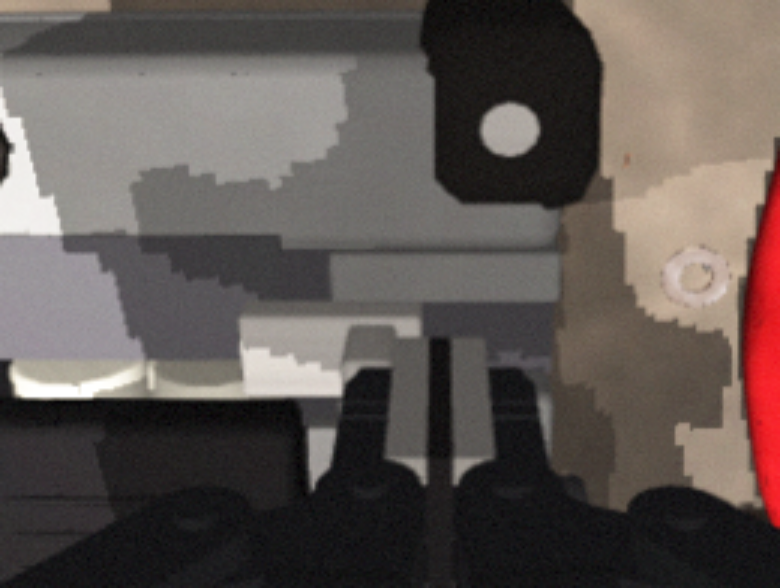

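The lock bar is partway across, with the tab against the left finger at crop position (370,345). The tab centre is at about y = 44 mm, so about 10 mm remain.

```bash
python3 -m crank '[[[0,-0.05,-0.45,0,0,0,0],[0,-0.05,-0.45,0,0,0,0],[0,0,0,0,0,0,0]]]'; python3 -m crank '[[[0,-0.02,-0.2,0,0,0,0],[0,0,0,0,0,0,0],[0,0,0,0,0,0,0]]]'
```

```text
clock: 11.75
position: [0.4756, 0.0434, 0.0729]
ee_rot: [0.052, 0.999, -0.0, -0.0]
ft_force: [-0.5, -0.2, 0.4]
grip_width: 0.0
grasp_force: 0.0
clock: 12.12
position: [0.4755, 0.0422, 0.073]
ee_rot: [0.052, 0.999, 0.0, 0.0]
ft_force: [-0.4, 2.1, -0.7]
grip_width: -0.0
grasp_force: 0.8
```

```bash
python3 -m crank '[[[0,-0.02,-0.2,0,0,0,0],[0,0,0,0,0,0,0],[0,0,0,0,0,0,0]]]'; python3 -m crank '[[[0,-0.02,-0.15,0,0,0,0],[0,0,0,0,0,0,0],[0,0,0,0,0,0,0]]]'
```

```text
clock: 12.5
position: [0.4755, 0.0419, 0.073]
ee_rot: [0.051, 0.999, 0.001, 0.0]
ft_force: [0.5, 8.6, -1.3]
grip_width: 0.0
grasp_force: 4.2
clock: 12.88
position: [0.4755, 0.0416, 0.0731]
ee_rot: [0.051, 0.999, 0.002, 0.0]
ft_force: [1.4, 12.9, -3.4]
grip_width: -0.001
grasp_force: 6.7
```

```bash
python3 -m crank '[[[0,0.1,1,0,0,0,0],[0,0,0,3,0,0,0],[0,-1.5,2,5,0,0,0],[0,-2,2,5,0,0,0],[0,0,0,3,0,0,0],[0,0,0,0,0,0,0],[0,0,0,0,0,0,0]]]'; python3 edge.py w8;python3 -c "
from h import *
shot('top','top1')"
```

```text
clock: 13.75
position: [0.4409, 0.0882, 0.2322]
ee_rot: [0.052, 0.999, -0.0, -0.0]
ft_force: [0.6, -0.2, -1.0]
grip_width: -0.001
grasp_force: 0.0
-18 [-49.3 -49.3 -49.2 -49.2] 65.7
0 [-49.5 -49.2 -49.2 -49.2] 65.7
18 [-62.  -61.9 -61.8 -61.6] 64.9
tab y 30.997093747523465 38.84418166528992
```

View pics/w8.png

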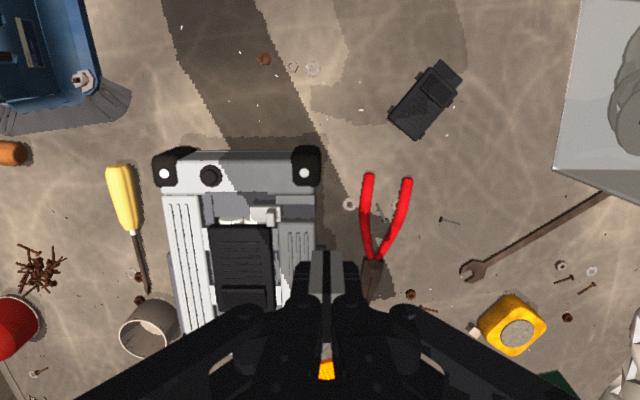

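The cover is seated and the bar lies across behind it, with the tab at (268,213). I'll check the tab position relative to the corner dots, to rule out measurement bias.

Run:
```python
from h import *
M=np.array([[.9944,.1054],[-.1054,.9944]])
for n,dots in (("w0",[(225,142),(355,141)]),("w5",[(192,28),(469,28)]),("w8",[(164,174),(305,173)])):
    im,d,p,T=load(n);C=cloud(p,T,d);L=np.dstack([(C[...,:2]-[.5315,-.0097])@M,C[...,2]])*1000
    D=[]
    for u,v in dots:
        g=im[v-9:v+10,u-9:u+10].min(2)>150;ys,xs=np.nonzero(g)
        w=onz(p,T,[(xs.mean()+u-9,ys.mean()+v-9)],.0645);D.append(((w[0,:2]-[.5315,-.0097])@M*1000).round(1))
    q=L.reshape(-1,3);s=q[(q[:,2]>75.5)&(q[:,2]<80)&(abs(q[:,0]+61.5)<9)&(q[:,1]>20)&(q[:,1]<70)]
    print(n,D,"tab",len(s),np.median(s,0).round(2),s.min(0).round(1),s.max(0).round(1))
```

```text
w0 [array([-103.5,  -65.4]), array([-104. ,   66.3])] tab 108 [-62.64  60.25  78.27] [-69.2  56.7  75.7] [-55.4  63.9  79.9]
w5 [array([-103.5,  -65.2]), array([-103.8,   66.5])] tab 526 [-62.65  59.78  77.88] [-69.4  55.9  75.5] [-55.7  64.4  79.6]
w8 [array([-103.6,  -65.6]), array([-104. ,   66.5])] tab 125 [-62.95  34.99  78.08] [-69.4  31.   75.5] [-55.5  38.9  79.6]
```

The tab shows about 25 mm of travel against 26, so I'll give it one more firm push.

```bash
python3 -m crank '[[[0,3.4,-3.2,0,0,0,0],[0,0,0,-6,0,0,0],[0,0,0,-6,0,0,0],[0,0,0,-3,0,0,0],[0,0,0,-1,0,0,0],[0,0,0,0,0,0,0],[0,0,0,0,0,0,0]]]'; python3 -m crank '[[[0,-0.05,-0.5,0,0,0,0],[0,-0.05,-0.5,0,0,0,0],[0,-0.02,-0.2,0,0,0,0],[0,0,0,0,0,0,0],[0,0,0,0,0,0,0]]]'
```

```text
clock: 14.72
position: [0.476, 0.0567, 0.0742]
ee_rot: [0.052, 0.999, 0.0, 0.001]
ft_force: [-0.5, 0.5, 0.6]
grip_width: -0.003
grasp_force: 0.0
clock: 15.35
position: [0.4739, 0.0447, 0.0729]
ee_rot: [0.052, 0.999, 0.0, -0.0]
ft_force: [-0.2, -0.0, -0.2]
grip_width: 0.001
grasp_force: 0.0
```

```bash
python3 -m crank '[[[0,0,-0.3,0,0,0,0],[0,0,0,0,0,0,0],[0,0,0,0,0,0,0]]]';python3 -m crank '[[[0,0,-0.3,0,0,0,0],[0,0,-0.2,0,0,0,0],[0,0,0,0,0,0,0],[0,0,0,0,0,0,0]]]';python3 -m crank '[[[0,0,-0.3,0,0,0,0],[0,0,0,0,0,0,0],[0,0,0,0,0,0,0]]]'
```

```text
clock: 15.72
position: [0.4739, 0.0422, 0.0729]
ee_rot: [0.052, 0.999, 0.0, 0.0]
ft_force: [0.5, 5.5, -1.1]
grip_width: 0.001
grasp_force: 2.4
clock: 16.23
position: [0.4739, 0.0415, 0.0731]
ee_rot: [0.05, 0.999, 0.003, 0.0]
ft_force: [-0.4, 21.1, -3.3]
grip_width: -0.001
grasp_force: 10.6
clock: 16.6
position: [0.4739, 0.0411, 0.0731]
ee_rot: [0.049, 0.999, 0.004, 0.0]
ft_force: [-0.7, 31.2, -5.2]
grip_width: -0.001
grasp_force: 15.4
```

That is a hard stop. I'll retract and do a final check.

```bash
python3 -m crank '[[[0,0.1,1.7,0,0,0,0],[0,0,0,3,0,0,0],[0,-1.5,2,5,0,0,0],[0,-2,2,5,0,0,0],[0,0,0,3,0,0,0],[0,0,0,0,0,0,0],[0,0,0,0,0,0,0]]]'; python3 edge.py w9; python3 -c "
from h import *
print(job.hand_in())"
```

```text
clock: 17.48
position: [0.4397, 0.0899, 0.2322]
ee_rot: [0.052, 0.999, -0.0, -0.0]
ft_force: [0.3, -0.1, -0.2]
grip_width: -0.001
grasp_force: 0.0
-18 [-49.4 -49.2 -49.2 -49.1] 65.8
0 [-49.4 -49.2 -49.2 -49.1] 66.1
18 [-62.  -62.  -62.  -61.9] 65.0
tab y 30.564903526785756 38.898125161128284
the job is handed in; nothing more can be done
None
```

The battery cover is pressed down and fully home under the leaf spring, and the lock slide is across behind it to a hard stop: the camera put its travel at about 25 of 26 mm, and it didn't move further under 31 N. The job was handed in at about 17.5 s, and no verdict came back.

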